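Fetch a battery pack from the push-push charger, check it on the tester and tray it

ROBOT

A 7-joint arm with a two-finger parallel gripper is mounted at the origin on the work surface. World frame = base frame: x ahead of the robot, y to its left, z up, the work surface at z = 0. Lengths are in mm, angles in rad, forces in N, time in s.
With the tool pointing down it reaches from about 400 to 850 mm from the base axis. Payload 6.9 kg.
Tool frame: the origin (TCP) lies at the very end of the fingers, on their centre line; the grasp point (between the pads) lies 19 mm behind it; z points along the fingers, y is the direction in which the jaws open and shut (so a half turn about z gives the same grasp; the last joint's range is limited). The gripper opens to 85 mm and grips with 20 to 120 N. Pads are 22 mm wide; open, the fingers measure 114 mm over their backs; the gripper's body (76 mm by 85 mm) begins 54 mm behind the grasp point. The pads swing forward as they close: fully open they stand 13 mm farther back than shut.
Start: joints at [-1.008, 0.507, -0.238, 1.5, 0.126, 1.149, -0.155], TCP at [275.69, 560.898, 231.275] pointing down, gripper open.
Joint ranges: [-3.08, 3.08], [-0.24, 2.05], [-1.43, 1.35], [0, 2.5], [-1.52, 4.66], [0.17, 1.96], [-2.89, 2.89]. Speed limits (rad/s): [2.39, 2.39, 3.14, 3.14, 3.14, 3.14, 3.14].

INTERFACE

Orientations are given as a unit quaternion [w, x, y, z].
In Python, from station import telemetry, eyes, job_done, models gives the robot as it stands.
- The arm moves only by the tool drive_tool, never from a script. Its argument "deltas" is a list of rows, each a list of 5 numbers: the shift along the tool's x, y, z in m, then the turn about the tool's z in rad, then the finger opening in m, from 0 to 0.0854. A call has 1 to 8 rows; each row is the pose to reach, as a shift and turn from the pose commanded when the call began, along the tool's axes at that moment; what a row does not reach only later rows make up. A row lasts 1/8 s, in which the tool goes at most 62.5 mm and 10.7 degrees, less where a joint would pass 70% of its speed; a pose out of reach is approached as far as the arm can. A call with a gripper value outside its range is refused whole. The fingers move at their own pace and stop on an object; "squeeze" is the grip in N (left out, the last holds). Time passes only in rows, so rows that repeat a pose let the fingers close. It gives the time, the measured TCP pose, the force and the opening at its end, in the units of the state.
- telemetry.sense(): the state, without advancing time (a new reading comes with each control period).
- eyes.grab_frame(name): name is "scene" or "top" or "wrist"; returns a dict with "color" (384x512x3 uint8, blue, green, red), "fx", "fy", "cx", "cy" (pixels), "k1" (the pictures are not rectified: a ray, as slopes to the right and down, at radius r is drawn at 1 + k1 r^2 times it, then the intrinsics apply), "rvec" (rotation vector, rad) and "tvec" (3), from world to camera coordinates, as OpenCV has them. Camera axes: x right, y down, z forward; pixel columns grow to the right and rows downward; lengths in mm; the calibration is good to about 2 mm. A picture is of the moment at which its call begins. There is no depth.
- job_done(): hands the job in, once; it reports no verdict.
Trained networks look in a picture, given as the dict that the camera call returned (one of the last four; its "shot" number tells which), for a name from the list of things; names that differ only in an ending like _2 or _b are one class to them, and where a whole thing is asked for, a point or a joint stands for the part that bears it (a point fixed in the world has none). Each returns a list of dicts, best first, with "conf" (0 to 1); they miss things now and then, are a little off and sometimes report something else, mostly with a low value. They report only what shows in the picture. A call takes as long as a camera call. They do not tell look-alikes from the thing itself.
- models.look_for(picture, name): "pixel" ([column, row] in pixels, amid what is visible of it).
- models.tip_of(picture, name): "pixel" ([column, row] in pixels: a listed point, or the origin of a listed thing).
The state is a dict: "time_s": time; "joint_pos": joint angles; "qvel": joint speeds; "tau": joint torques, N m; "tool_pos": TCP position; "ee_rot": TCP orientation; "wrist_force": force on the tool from outside, world axes, zero at the start; "torque": the same for the moment, N m; "gripper_width": finger opening in mm.
Only numpy, scipy, OpenCV 4.12 (cv2) and the standard library are available. Lean on these libraries where they do the work, as an engineer would, in place of code of your own. Each camera call takes 0.05 s, during which the arm holds its last target.

TASK

Take the battery pack with the plain flat full-width top out of the charger: press it deeper until its push-push latch lets go, and draw it out as it springs up. Touch the pack's foot down on the tester's roller lever just until the switch clicks, well short of the lever's stop, then set the pack down gently, upright, in the empty cell of the cardboard tray and let go of it. Leave the other packs and the pipe and fittings as they are.

Things in the scene. Friction and masses are not known exactly. Their poses are not given: they have to be found in the camera images.
- charger: grey bench charger, fixed, 96 (x) x 186 (y) x 80 high, at any yaw; origin: centre of its underside. Its deck (80 up) has three upright push-push bays in a row along its own y at y = -52, 0, +52, x = 0; each mouth 51 (x) x 37 (y). A black rail 22 above the deck runs along its +x edge, x = 32 to 48; the deck is otherwise clear. Latched packs stand 3 proud of the deck
- bay0 (a joint): lift of the push-push bay at charger y = -52 (m): about 0 (up to 0.001) latched. Pressing the pack to about -0.005 (4 N at first, some 7 N at the end; hard stop at -0.0056) trips the latch; as the press is taken away a spring lifts the pack to +0.025 at up to 0.2 m/s and holds it there with about 3 N. Pressing it fully down again would latch it again
- bay1 (a joint): the same for the bay at charger y = 0 (m)
- bay2 (a joint): the same for the bay at charger y = +52 (m)
- pack: the wanted pack: black block 48 (x) x 34 (y) x 60 high with a plain flat top as wide as the block, 0.11 to 0.22 kg. Origin: centre of its underside (foot). It starts latched in one of the bays (which one varies), axes parallel to the charger's, top 3 above the deck. Sprung up, it stands loosely 28 proud with 32 still in the bay: grip it across its 34 sides and draw it up
- pack_round: another pack in the charger, same 48 x 34 block but only 48 high, topped by a single round boss 28 across and 12 high (60 high in all); latched in another bay; must not be moved. Origin: centre of underside
- pack_twin: another pack in the charger, same 48 x 34 block 48 high, topped by two round studs 14 across and 12 high, 26 apart along x (60 high in all); latched in another bay; must not be moved. Origin: centre of underside
- tester: grey tester base, fixed, 115 (x, from -52.5 to 62.5) x 70 (y) x 40 high, at any yaw; origin: on its underside under the switch, z up. A black switch body (34 x 22) stands on it from x = -37 to -3, up to 58 high, with the lever's pivot at x = -10, height 62; the lever runs from there to +x and ends in a white roller.
- roller (a point): topmost point of the white roller (14 across, 14 wide along y) at the free end of the lever, 81 above the tester's underside and at x = 26, y = 0 in the tester's frame when the lever is free. The point rides on the lever; axes as the tester's at rest. It is pressed straight down with the pack's foot
- lever (a joint): angle of the roller lever (rad): 0 free, growing as the roller is pressed down (about 3.6 mm of roller travel per 0.1 rad). The switch clicks at 0.12 (roller down 4.3 mm, about 2.6 N); 0.30 (roller down 11 mm, about 5.5 N) counts as overtravel; the stop is at 0.40. A sprung lever: it comes back to 0 when let go
- tray: open cardboard tray, fixed, 86 (x) x 206 (y) x 32 high, walls and dividers about 4, floor 4 thick, at any yaw; three equal cells in a row along its own y at y = -66, 0, +66, each about 78 (x) x 63 (y) inside. Two cells hold a fitting, the third (which one varies) only has a flat paper liner. Origin: centre of its underside
- liner: flat paper-coloured liner 54 (x) x 50 (y) x 3 thick, fixed on the floor of the empty tray cell, in the middle of it, axes parallel to the tray's; the pack goes on it. Origin: centre of its underside, 4 above the tray's underside (its top is 7 above it)
- coupling: loose black pipe coupling, round, 48 across and 34 high, in a tray cell; stays there. Origin: centre of underside
- elbow: loose black pipe elbow, about 53 x 53 and 34 high, lying flat in a tray cell; stays there. Origin: on its underside, near the middle of the bend
- carton: open cardboard carton of black fittings, fixed, 130 (x) x 150 (y) x 110 high, an obstacle beyond the tester. Origin: centre of underside
- pipe: loose black pipe offcut, a tube 50 across and 130 high standing on the bench beyond the charger or the tray; stays standing there. Origin: centre of underside
- cap: black end cap, fixed, a disc 56 across and 36 high on the bench beyond the charger or the tray. Origin: centre of underside
There are look-alikes about, which are no part of the job. What is shaped like the pack but red is not meant.

How it is judged (in metres and radians):
On the way, in this order (a step that is already met when the one before it is completed fails the run):
1. the wanted pack is pressed at least 4 mm deeper into its bay (z of pack in the frame of charger below 0.019 m and distance of pack from where it was at the start of the episode below 0.012 m).
2. the latch has let go and the pack has come up by 20 mm or more (z of pack in the frame of charger above 0.043 m).
3. the pack is pressed on the roller lever and the switch clicks (lever past 0.12 rad) (value of joint lever above 0.12 rad and contact force between pack and lever above 0.3 N), for 0.1 s.
At the end, for the whole second after the job is handed in: the wanted pack stands upright (within 0.1 rad), foot down on the liner of the empty tray cell, its centre within 22 mm of the liner's along each liner axis, at rest and let go; the lever is back up (x of pack in the frame of liner between -0.022 and 0.022 m and y of pack in the frame of liner between -0.022 and 0.022 m and z of pack in the frame of liner between -0.002 and 0.007 m and angle between pack's own z axis and vertical below 0.1 rad and linear speed of pack below 0.02 m/s and value of joint lever below 0.05 rad); the robot touches nothing.
It fails at once if the lever is pressed past 0.30 rad (overtravel) (value of joint lever above 0.3 rad).
It fails at once if either of the other packs is moved by more than 4 mm (distance of any of pack_round, pack_twin from where it was at the start of the episode above 0.004 m).
It fails at once if the coupling, the elbow or the pipe is moved by more than 15 mm (distance of any of coupling, elbow, pipe from where it was at the start of the episode above 0.015 m).
It fails at once if the pack is dropped (free of the fingers and faster than 0.6 m/s) (linear speed of pack above 0.6 m/s and contact force between the fingers and pack below 0.1 N).
It fails at once if the pipe is tipped by more than 0.3 rad (angle between pipe's own z axis and vertical above 0.3 rad).
It also fails if it takes over 56 s, if anything falls off the work surface, if the arm or the gripper's body presses on something with over 40 N, if the wrist force passes 120 N, or if a joint passes its speed limit or range.

## Working session

There is one attempt and no reset: what is moved stays moved. The work goes in short steps, Python scripts to look and compute and a tool call to move; the robot and the scene stay as the last step left them, time stands still between calls to the robot, and variables do not carry over. Pictures are saved under pics/ and viewed, and the job is handed in when it is done.

Besides the shell and the picture viewer there is one more tool, called after "Request:" by a JSON object that holds its "api" and its "payload". drive_tool: Moves the arm, as the interface text tells. Its arguments: {"type":"object","properties":{"deltas":{"type":"array","items":{"type":"array","items":{"type":"number"}}},"squeeze":{"type":"number"}},"required":["deltas"]}

```bash
mkdir -p pics; ls; python3 - <<'E'
from station import telemetry, eyes, models
import cv2,json
s=telemetry.sense(); print(s)
for n in ["scene","top","wrist"]:
    p=eyes.grab_frame(n); cv2.imwrite(f"pics/{n}0.png",p["color"])
    print(n,{k:v for k,v in p.items() if k!="color"})
    for t in ["charger","pack","pack_round","pack_twin","tester","roller","tray","liner","carton","pipe","cap","coupling","elbow"]:
        print(t,[(d["pixel"],round(d["conf"],2)) for d in models.tip_of(p,t)][:4],"|",[(d["pixel"],round(d["conf"],2)) for d in models.look_for(p,t)][:4])
E
```

```text
pics
{'time_s': 0.0, 'joint_pos': array([-1.00851215,  0.50832672, -0.23755817,  1.50114153,  0.12566707,
        1.14890932, -0.15481172]), 'qvel': array([ 0.00039603,  0.00091624,  0.00125564, -0.0007099 , -0.00131837,
        0.00069575,  0.00034687]), 'tau': array([-4.17801584e-04, -6.20583916e+01, -2.18716577e+00, -2.49661231e+01,
        1.25423551e-02,  1.16940367e-02,  3.08285451e-06]), 'tool_pos': array([275.48363202, 560.44011908, 230.43473113]), 'ee_rot': array([-2.07705980e-04,  2.26400737e-01,  9.74033828e-01, -8.74627851e-04]), 'wrist_force': array([ 0.60240635,  0.41590142, -0.01837537]), 'torque': array([-0.01802134, -0.00723487,  0.02012284]), 'gripper_width': 85.46220164639212}
scene {'fx': 375.46775253613794, 'fy': 375.46775253613794, 'cx': 255.00942274226986, 'cy': 193.64234184017675, 'k1': -0.07374158211202077, 'rvec': array([ 2.28759282,  0.94896899, -0.35932733]), 'tvec': array([-374.65166362, -223.80272272, 1261.40722059]), 'shot': 1}
charger [([315.9, 165.2], 0.9)] | [([314.6, 158.2], 0.74)]
pack [([275.0, 158.8], 0.94), ([356.3, 180.2], 0.92), ([292.4, 135.7
[... 2183 characters left out ...]
.1, 208.5], 0.63), ([194.0, 141.5], 0.58)] | [([411.4, 208.2], 0.78), ([165.2, 194.2], 0.37)]
elbow [([350.5, 210.7], 0.72)] | [([358.3, 216.8], 0.67), ([410.8, 207.3], 0.36), ([386.4, 211.2], 0.26)]
wrist {'fx': 282.4773198443941, 'fy': 282.4773198443941, 'cx': 256.2661392204974, 'cy': 187.9020727052477, 'k1': -0.04669342518349579, 'rvec': array([-2.4405874 , -1.51950319, -0.23273245]), 'tvec': array([-624.93314252,  -38.56016079,  379.63811372]), 'shot': 3}
charger [] | [([175.9, 333.5], 0.81)]
pack [] | [([99.3, 351.9], 0.69)]
pack_round [] | []
pack_twin [] | []
tester [] | []
roller [] | []
tray [] | []
liner [] | []
carton [] | []
pipe [] | []
cap [] | []
coupling [] | []
elbow [] | []
```

```bash
python3 - <<'E'
import cv2
a=cv2.imread("pics/scene0.png");cv2.imwrite("pics/sceneA.png",cv2.resize(a[90:330,90:410],(800,600),interpolation=cv2.INTER_CUBIC))
a=cv2.imread("pics/top0.png");cv2.imwrite("pics/topA.png",cv2.resize(a[90:300,80:280],(571,600),interpolation=cv2.INTER_CUBIC))
cv2.imwrite("pics/topB.png",cv2.resize(a[90:300,220:460],(686,600),interpolation=cv2.INTER_CUBIC))
E
```

```text
(no output)
```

View pics/sceneA.png

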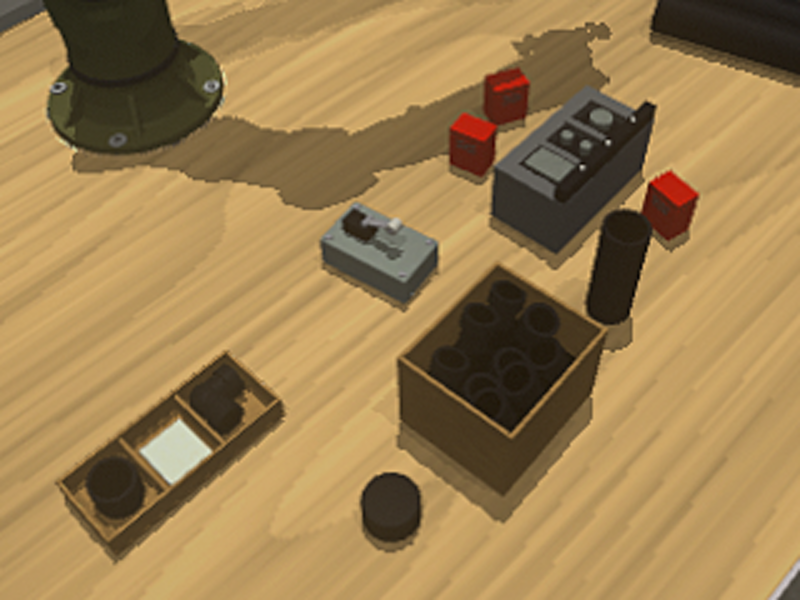

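View pics/topA.png

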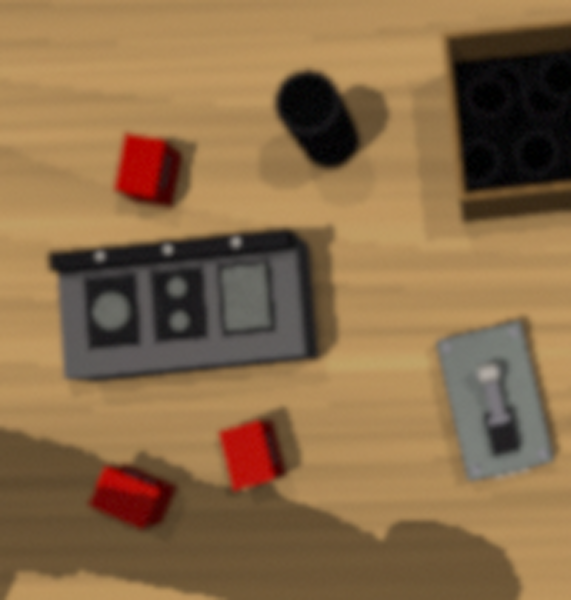

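View pics/topB.png

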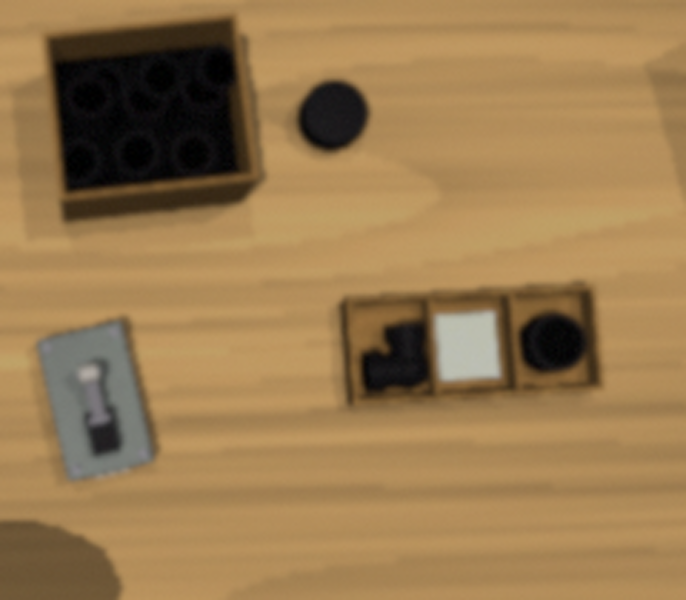

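View pics/wrist0.png

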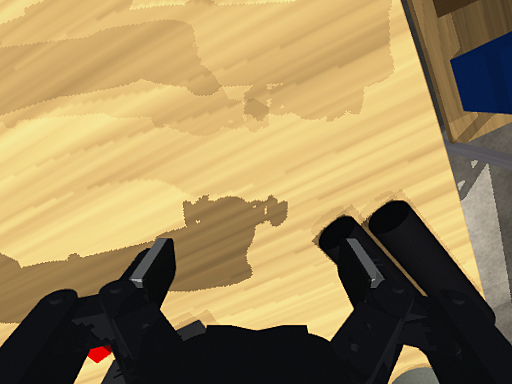

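The wanted pack is the plain grey flat top at top-image pixel (166,194), the bay nearest the tester. The other two show a round boss (119,199) and two studs (142,197). The red blocks are decoys. Next I measure poses.

```bash
cat > h.py <<'E'
import numpy as np,cv2
def cam(p):
    K=np.array([[p["fx"],0,p["cx"]],[0,p["fy"],p["cy"]],[0,0,1]]);D=np.array([p["k1"],0,0,0,0.]);return K,D
def proj(p,X):
    K,D=cam(p);return cv2.projectPoints(np.asarray(X,float).reshape(-1,3),p["rvec"],p["tvec"],K,D)[0].reshape(-1,2)
def back(p,px,z):
    K,D=cam(p);u=cv2.undistortPoints(np.asarray(px,float).reshape(-1,1,2),K,D).reshape(-1,2)
    R=cv2.Rodrigues(np.asarray(p["rvec"]))[0];C=-R.T@np.asarray(p["tvec"]).ravel()
    d=np.c_[u,np.ones(len(u))]@R
    return C+d*((z-C[2])/d[:,2])[:,None]
def rz(a):
    c,s=np.cos(a),np.sin(a);return np.array([[c,-s,0],[s,c,0],[0,0,1.]])
def place(x,y,a,P): return np.asarray(P,float)@rz(a).T+[x,y,0]
def box(x0,x1,y0,y1,z): return [[x0,y0,z],[x1,y0,z],[x1,y1,z],[x0,y1,z]]
E
python3 - <<'E'
from h import *
from station import eyes
t=eyes.grab_frame("top");s=eyes.grab_frame("scene")
ct=lambda l:[(80+x/2.855,90+y/2.857) for x,y in l]
cs=lambda l:[(90+x/2.5,90+y/2.5) for x,y in l]
cb=lambda l:[(220+x/2.858,90+y/2.857) for x,y in l]
np.set_printoptions(precision=1,suppress=True)
print("top bays flat,twin,round z83\n",back(t,ct([(245,297),(178,305),(111,312)]),83))
print("scene\n",back(s,cs([(548,162),(576,140),(601,117)]),83))
print("rail screws",back(t,ct([(99,256),(167,249),(236,242)]),102))
print("tester corners z40",back(t,ct([(440,343),(520,320),(550,458),(470,478)]),40))
print("roller z81",back(t,ct([(488,372)]),81),back(s,cs([(396,223)]),81),"switch z58",back(t,ct([(502,432)]),58))
print("liner z7",back(t,cb([(434,313),(498,311),(503,378),(439,382)]),7),back(s,cs([(176,451)]),7))
print("tray z32",back(t,cb([(345,300),(590,286),(600,383),(350,402)]),32))
E
```

```text
top bays flat,twin,round z83
 [[531.2 218.5  83. ]
 [526.4 270.1  83. ]
 [522.2 322.   83. ]]
scene
 [[530.7 216.6  83. ]
 [530.2 267.1  83. ]
 [526.1 319.   83. ]]
rail screws [[563.1 325.8 102. ]
 [567.1 273.8 102. ]
 [571.  221.4 102. ]]
tester corners z40 [[495.1  72.2  40. ]
 [511.7   8.4  40. ]
 [402.6 -12.2  40. ]
 [388.7  50.9  40. ]]
roller z81 [[469.8  34.5  81. ]] [[474.7  33.7  81. ]] switch z58 [[424.1  25.   58. ]]
liner z7 [[ 513.2 -251.4    7. ]
 [ 513.4 -305.3    7. ]
 [ 457.9 -306.2    7. ]
 [ 456.3 -252.5    7. ]] [[ 487.8 -279.4    7. ]]
tray z32 [[ 523.7 -172.8   32. ]
 [ 529.8 -374.9   32. ]
 [ 450.9 -377.8   32. ]
 [ 442.  -173.    32. ]]
```

```bash
cat > ov.py <<'E'
from h import *
from station import eyes
import sys
t=eyes.grab_frame("top");s=eyes.grab_frame("scene")
C=(526.4,270,0.083);T=(444.5,29,0.2);Y=(486.5,-275,0.03)
polys=[]
for z in(80,): polys+=[(C,box(-48,48,-93,93,z))]
polys+=[(C,box(-24,24,-52-17,-52+17,83)),(C,box(32,48,-93,93,102)),(T,box(-52.5,62.5,-35,35,40)),(T,box(-37,-3,-11,11,58)),(T,box(19,33,-7,7,81)),(Y,box(-43,43,-103,103,32)),(Y,box(-27,27,-25,25,7))]
for n,p in(("t",t),("s",s)):
    im=cv2.resize(p["color"],None,fx=4,fy=4,interpolation=cv2.INTER_CUBIC)
    for q,b in polys:
        c=proj(p,place(*q,b))*4+1.5
        cv2.polylines(im,[np.round(c).astype(np.int32)],True,(255,0,255),1)
    if n=="t":
        cv2.imwrite("pics/ov_t1.png",im[640:1240,380:1180]);cv2.imwrite("pics/ov_t2.png",im[640:1040,1300:1800])
    else:
        cv2.imwrite("pics/ov_s1.png",im[420:1020,900:1500]);cv2.imwrite("pics/ov_s2.png",im[900:1300,420:920])
E
python3 ov.py
```

```text
(no output)
```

View pics/ov_t1.png

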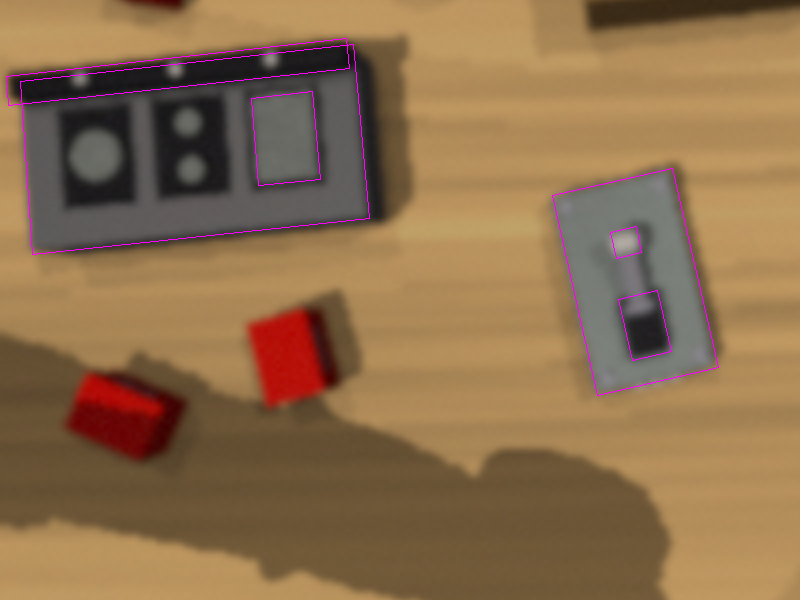

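View pics/ov_t2.png

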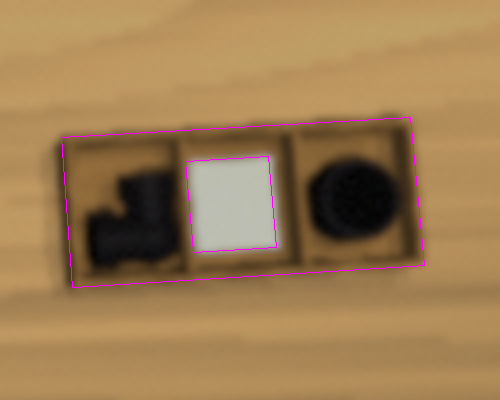

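View pics/ov_s1.png

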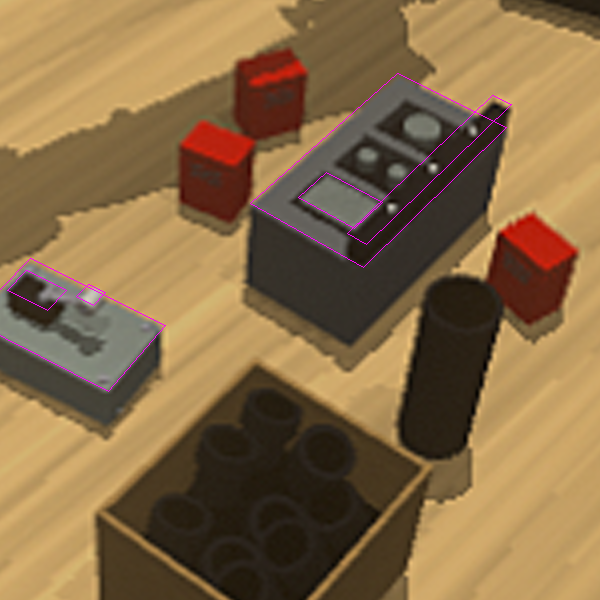

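View pics/ov_s2.png

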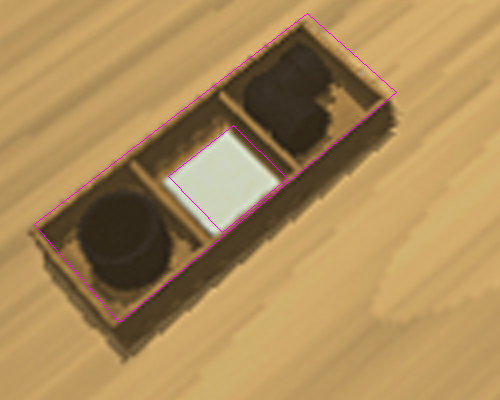

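Overlays agree to within about 3 mm (the wanted pack is in bay0, and the charger yaw is 0.083). I'll move over the pack with the fingers shut.

```bash
cat > go.py <<'E'
from h import *
from station import telemetry
from scipy.spatial.transform import Rotation as Ro
def st(x,y,z,jaw=None):
    s=telemetry.sense();q=s["ee_rot"];R=Ro.from_quat(np.r_[q[1:],q[0]])
    d=R.inv().apply(np.array([x,y,z])-s["tool_pos"])
    yv=R.as_matrix()[:,1];a=np.arctan2(yv[1],yv[0]);
    print("delta mm",d.round(1),"pos",s["tool_pos"].round(1),"jaw",round(a,3),"F",s["wrist_force"].round(1),"w",round(s["gripper_width"],1),"t",s["time_s"],"j7",s["joint_pos"][6].round(2))
    if jaw is not None: print("turn",-((jaw-a+np.pi/2)%np.pi-np.pi/2))
E
python3 -c "
from go import *
st(531.7,217,190,1.654)"
```

```text
delta mm [-381.5 -195.7   41.3] pos [275.7 560.9 231.3] jaw 1.114 F [-0.   0.4  0.5] w 85.5 t 4.25 j7 -0.15
turn -0.5399921399253174
```

Request:
{"api": "drive_tool", "payload": {"deltas": [[-0.0545,-0.028,0,-0.135,0],[-0.109,-0.056,0,-0.27,0],[-0.1635,-0.084,0,-0.405,0],[-0.218,-0.112,0,-0.54,0],[-0.272,-0.14,0,-0.54,0],[-0.327,-0.168,0,-0.54,0],[-0.3815,-0.1957,0.02,-0.54,0],[-0.3815,-0.1957,0.0413,-0.54,0]], "squeeze": 40}}

```text
time_s: 5.25
tool_pos: [535.4, 210.9, 189.4]
ee_rot: [0.001, -0.037, 0.999, -0.001]
wrist_force: [0.0, 0.9, -0.7]
gripper_width: -0.0
```

Request:
{"api": "drive_tool", "payload": {"deltas": [[0,0,0,0,0],[0,0,0,0,0]]}}

```text
time_s: 5.5
tool_pos: [531.5, 218.3, 190.8]
ee_rot: [0.0, -0.042, 0.999, 0.0]
wrist_force: [-0.2, -0.0, 0.6]
gripper_width: -0.1
```

```bash
python3 - <<'E'
from go import *
from station import eyes
st(531.7,217,190,1.654)
p=eyes.grab_frame("wrist")
im=cv2.resize(p["color"],None,fx=1.5,fy=1.5)
C=(526.4,270,0.083)
C2=(527.4,268.7,0.083)
for q,c in((C,(255,0,255)),(C2,(0,255,0))):
  for b in (box(-24,24,-69,-35,83),box(-48,48,-93,93,80)):
    cv2.polylines(im,[np.round(proj(p,place(*q,b))*1.5).astype(np.int32)],True,c,1)
cv2.imwrite("pics/w1.png",im)
E
```

```text
delta mm [-0.1 -1.3  0.8] pos [531.5 218.3 190.8] jaw 1.656 F [-0.2 -0.   0.6] w -0.1 t 5.5 j7 1.06
turn 0.0017156680976553318
```

View pics/w1.png

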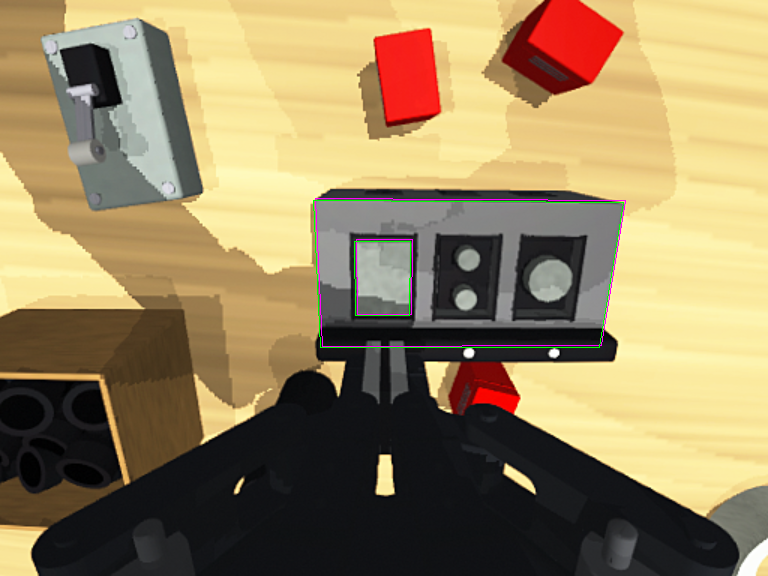

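The wrist overlay fits to about 1 mm: the flat-topped pack is at (383,277), with the twin and the round to its right. Now I press it.

Request:
{"api": "drive_tool", "payload": {"deltas": [[0,-0.001,0.04,0,0],[0,-0.001,0.08,0,0],[0,-0.001,0.098,0,0],[0,-0.001,0.102,0,0],[0,-0.001,0.106,0,0],[0,-0.001,0.108,0,0],[0,-0.001,0.109,0,0]]}}

```text
time_s: 6.42
tool_pos: [532.3, 216.6, 81.9]
ee_rot: [0.001, -0.042, 0.999, 0.0]
wrist_force: [-0.5, 0.3, 2.6]
gripper_width: 0.1
```

Request:
{"api": "drive_tool", "payload": {"deltas": [[0,0,0.0015,0,0],[0,0,0.003,0,0],[0,0,0.004,0,0],[0,0,0.005,0,0],[0,0,0.005,0,0]]}}

```text
time_s: 7.05
tool_pos: [532.5, 216.5, 77.4]
ee_rot: [0.001, -0.042, 0.999, 0.0]
wrist_force: [-2.8, 0.6, 15.1]
gripper_width: 0.1
```

At the hard stop (15 N, 5.6 mm deep). I retract and open the fingers.

Request:
{"api": "drive_tool", "payload": {"deltas": [[0,0,-0.015,0,0],[0,0,-0.03,0,0],[0,0,-0.05,0,0],[0,0,-0.06,0,0.06],[0,0,-0.06,0,0.06],[0,0,-0.06,0,0.06],[0,0,-0.06,0,0.06]]}}

```text
time_s: 7.92
tool_pos: [531.4, 215.8, 135.3]
ee_rot: [-0.001, -0.042, 0.999, -0.0]
wrist_force: [0.8, -0.8, -0.3]
gripper_width: 59.8
```

```bash
python3 - <<'E'
from go import *
from station import eyes
st(531.3,217.4,88,1.654)
p=eyes.grab_frame("wrist")
im=cv2.resize(p["color"],None,fx=1.5,fy=1.5)
C=(526.9,269.3,0.083)
for b in (box(-24,24,-69,-35,108),box(-48,48,-93,93,80)):
    cv2.polylines(im,[np.round(proj(p,place(*C,b))*1.5).astype(np.int32)],True,(255,0,255),1)
cv2.imwrite("pics/w2.png",im)
t=eyes.grab_frame("scene");cv2.imwrite("pics/s2.png",cv2.resize(t["color"][90:240,230:430],(800,600)))
E
```

```text
delta mm [-0.1  1.7 47.3] pos [531.4 215.8 135.3] jaw 1.654 F [ 0.8 -0.8 -0.3] w 59.8 t 7.925 j7 1.04
turn -5.0668133753095645e-06
```

View pics/w2.png

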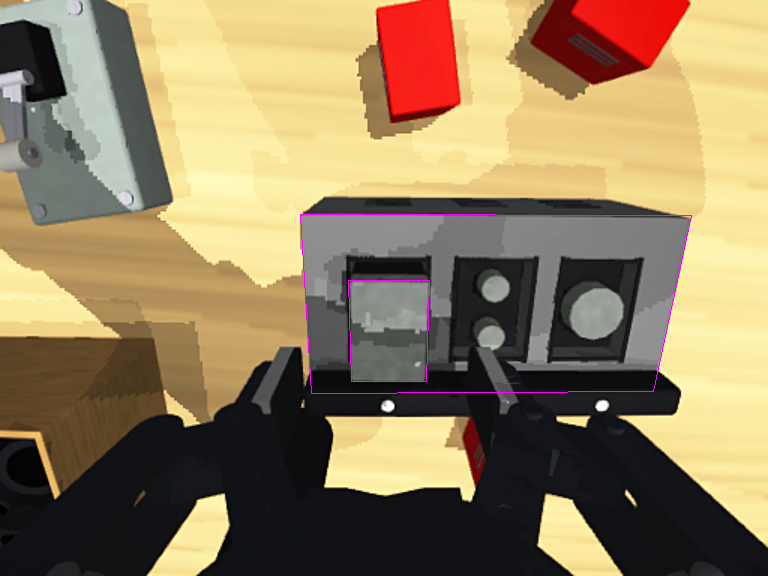

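View pics/s2.png

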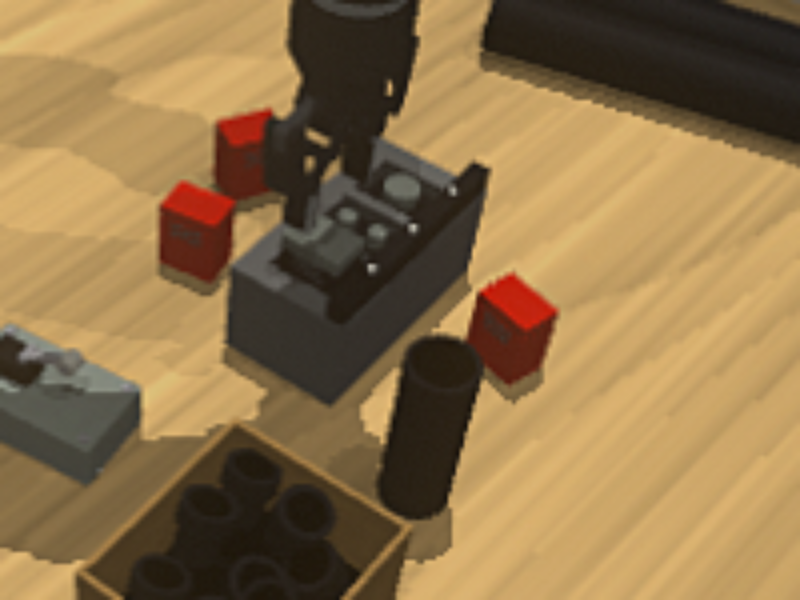

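The pack has sprung up to z = 108 and matches the model. Now descend and grip.

Request:
{"api": "drive_tool", "payload": {"deltas": [[0,0.0015,0.02,0,0.06],[0,0.0015,0.036,0,0.06],[0,0.0015,0.044,0,0.06],[0,0.0015,0.046,0,0.06],[0,0.0015,0.046,0,0.04],[0,0.0015,0.046,0,0.03],[0,0.0015,0.046,0,0.02],[0,0.0015,0.046,0,0.02]], "squeeze": 40}}

```text
time_s: 9.02
tool_pos: [532.0, 217.6, 90.3]
ee_rot: [0.0, -0.042, 0.999, 0.0]
wrist_force: [0.5, -0.0, 0.0]
gripper_width: 32.8
```

Request:
{"api": "drive_tool", "payload": {"deltas": [[0,0,0,0,0.02],[0,0,0,0,0.02]]}}

```text
time_s: 9.28
tool_pos: [532.0, 217.5, 90.1]
ee_rot: [0.0, -0.042, 0.999, 0.0]
wrist_force: [1.8, 0.2, 0.4]
gripper_width: 32.3
```

Request:
{"api": "drive_tool", "payload": {"deltas": [[0,0,-0.006,0,0.02],[0,0,-0.014,0,0.02],[0,0,-0.026,0,0.02],[0,0,-0.04,0,0.02],[0,0,-0.06,0,0.02],[0,0,-0.08,0,0.02],[0,0,-0.08,0,0.02]]}}

```text
time_s: 10.15
tool_pos: [532.7, 218.0, 172.1]
ee_rot: [0.002, -0.042, 0.999, 0.001]
wrist_force: [0.3, 0.1, -2.1]
gripper_width: 33.2
```

```bash
python3 - <<'E'
from go import *
from station import eyes
st(471,34.2,140,1.654)
s=telemetry.sense();x,y,z=s["tool_pos"]
for n in("wrist","scene"):
  p=eyes.grab_frame(n)
  f=1.5 if n=="wrist" else 4
  im=cv2.resize(p["color"],None,fx=f,fy=f)
  for b in (box(-24,24,-17,17,z-42.1),box(-24,24,-17,17,z+17.9)):
    cv2.polylines(im,[np.round(proj(p,place(x,y,0.083,b))*f).astype(np.int32)],True,(255,0,255),1)
  T=(444.5,29,0.2)
  for b in (box(-52.5,62.5,-35,35,40),box(19,33,-7,7,81)):
    cv2.polylines(im,[np.round(proj(p,place(*T,b))*f).astype(np.int32)],True,(0,255,0),1)
  cv2.imwrite(f"pics/{n}3.png",im if n=="wrist" else im[300:900,880:1680])
E
```

```text
delta mm [  76.8 -178.1   31.6] pos [532.7 218.  172.1] jaw 1.654 F [ 0.3  0.1 -2.1] w 33.2 t 10.15 j7 1.05
turn -0.0001455544050712465
```

View pics/wrist3.png

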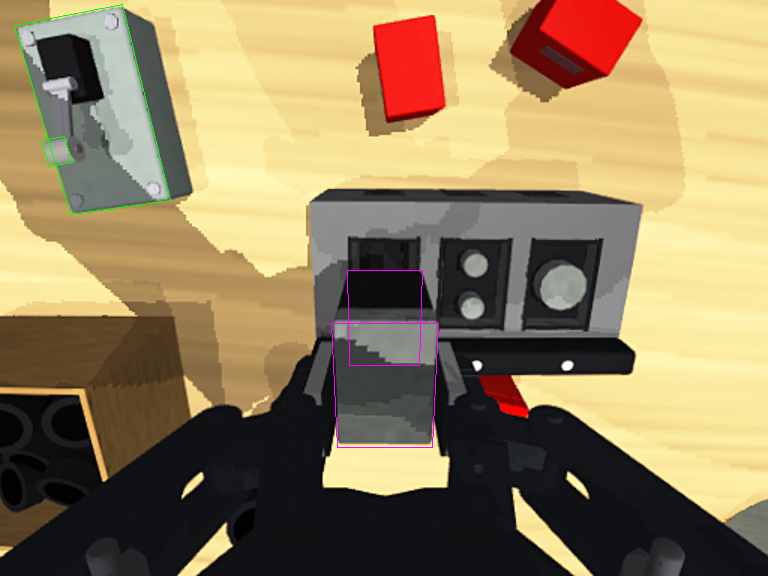

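View pics/scene3.png

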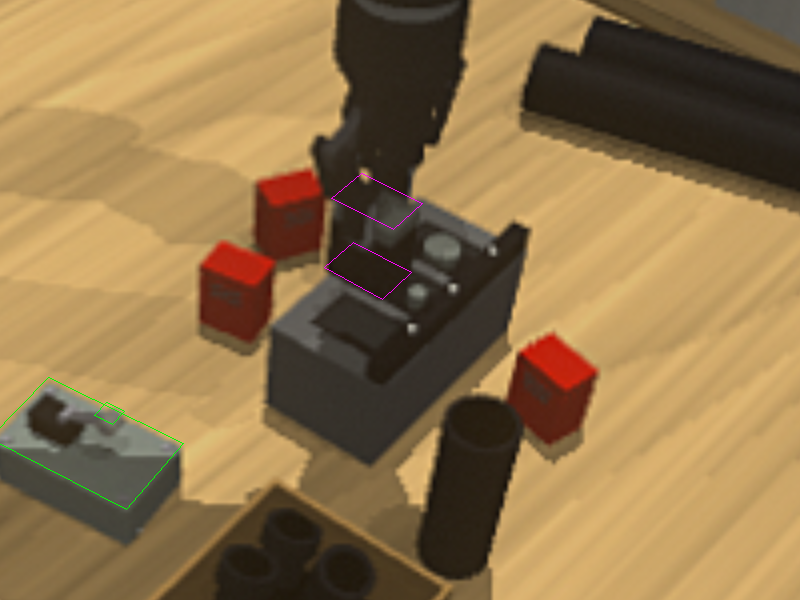

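Request:
{"api": "drive_tool", "payload": {"deltas": [[0.012,-0.028,0,0,0.02],[0.027,-0.063,0,0,0.02],[0.042,-0.098,0,0,0.02],[0.057,-0.133,0,0,0.02],[0.07,-0.163,0,0,0.02],[0.0768,-0.178,0.015,0,0.02],[0.0768,-0.178,0.03,0,0.02],[0.0768,-0.178,0.03,0,0.02]]}}

```text
time_s: 11.25
tool_pos: [468.8, 33.4, 138.7]
ee_rot: [-0.002, -0.041, 0.999, -0.0]
wrist_force: [-0.2, 0.2, -2.8]
gripper_width: 32.8
```

```bash
python3 - <<'E'
from go import *
from station import eyes
st(471,34.2,123,1.654)
s=telemetry.sense();x,y,z=s["tool_pos"]
T=(444.5,29,0.2)
for n in("wrist","scene"):
  p=eyes.grab_frame(n)
  f=1.5 if n=="wrist" else 6
  im=cv2.resize(p["color"],None,fx=f,fy=f)
  for b in (box(-24,24,-17,17,z-42.1),box(-24,24,-17,17,z+17.9)):
    cv2.polylines(im,[np.round(proj(p,place(x,y,0.083,b))*f).astype(np.int32)],True,(255,0,255),1)
  for b in (box(-52.5,62.5,-35,35,40),box(19,33,-7,7,81)):
    cv2.polylines(im,[np.round(proj(p,place(*T,b))*f).astype(np.int32)],True,(0,255,0),1)
  cv2.imwrite(f"pics/{n}4.png",im if n=="wrist" else im[780:1380,1100:1900])
E
```

```text
delta mm [-2.3  0.6 15.7] pos [468.8  33.4 138.7] jaw 1.654 F [-0.2  0.2 -2.8] w 32.8 t 11.25 j7 1.36
turn -0.00031239676253580484
```

View pics/wrist4.png

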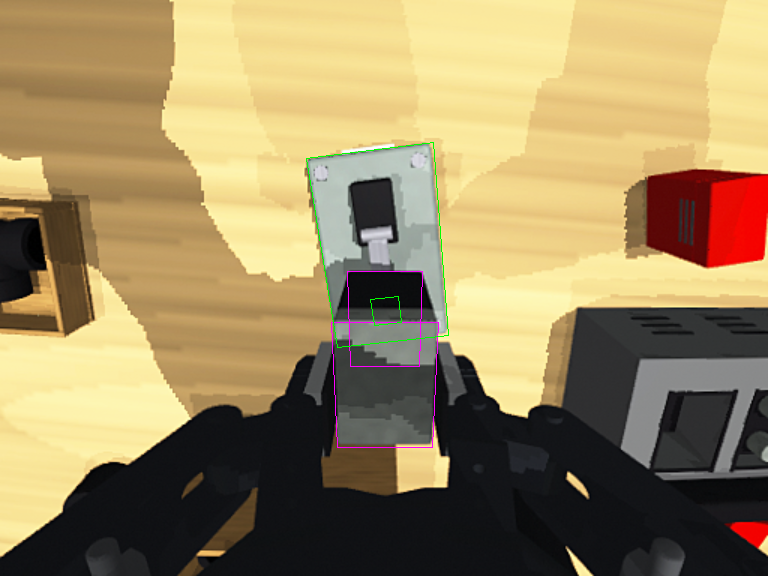

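View pics/scene4.png

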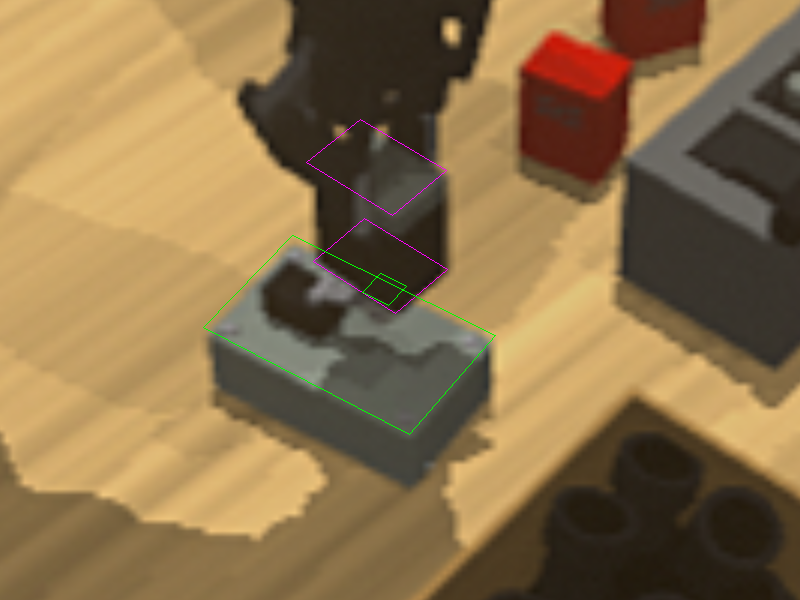

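Request:
{"api": "drive_tool", "payload": {"deltas": [[0,0,0,0,0.02],[0,0,0.006,0,0.02],[0,0,0.012,0,0.02],[0,0,0.015,0,0.02],[0,0,0.015,0,0.02]]}}

```text
time_s: 11.98
tool_pos: [469.8, 33.7, 124.6]
ee_rot: [-0.0, -0.042, 0.999, -0.0]
wrist_force: [-0.4, 0.4, -1.6]
gripper_width: 32.9
```

Request:
{"api": "drive_tool", "payload": {"deltas": [[0,0,0.0015,0,0.02],[0,0,0.003,0,0.02],[0,0,0.0045,0,0.02],[0,0,0.0045,0,0.02]]}}

```text
time_s: 12.48
tool_pos: [470.5, 33.8, 120.7]
ee_rot: [0.001, -0.042, 0.999, 0.0]
wrist_force: [2.4, -0.0, 0.5]
gripper_width: 33.1
```

Request:
{"api": "drive_tool", "payload": {"deltas": [[0,0,0.0012,0,0.02],[0,0,0.0024,0,0.02],[0,0,0.0036,0,0.02],[0,0,0.0036,0,0.02],[0,0,0.0036,0,0.02]]}}

```text
time_s: 13.1
tool_pos: [470.1, 33.8, 116.9]
ee_rot: [0.0, -0.042, 0.999, 0.0]
wrist_force: [2.0, 0.3, 2.1]
gripper_width: 32.9
```

```bash
python3 - <<'E'
from go import *
from station import eyes
st(471,34.2,117,1.654)
p=eyes.grab_frame("wrist");cv2.imwrite("pics/w5.png",cv2.resize(p["color"][90:250,180:340],(640,640))[:600])
p=eyes.grab_frame("scene");cv2.imwrite("pics/s5.png",cv2.resize(p["color"][140:220,200:300],(750,600)))
E
```

```text
delta mm [-0.9  0.4 -0.1] pos [470.1  33.8 116.9] jaw 1.654 F [2.  0.3 2.1] w 32.9 t 13.1 j7 1.34
turn -2.4135315513484912e-05
```

View pics/w5.png

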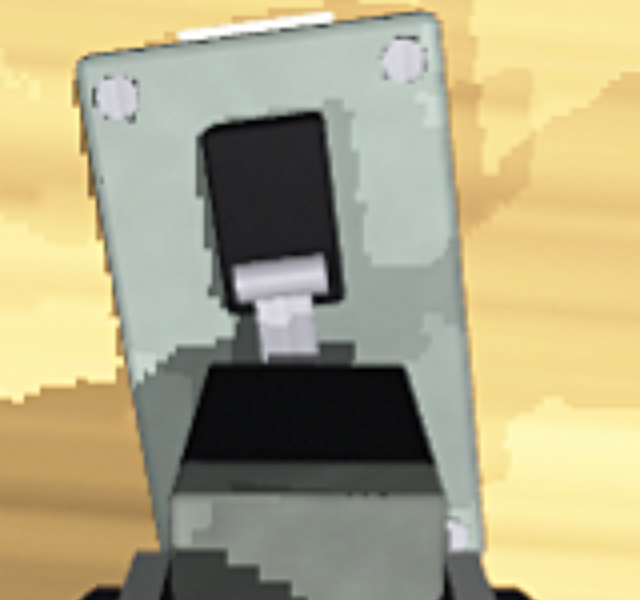

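View pics/s5.png

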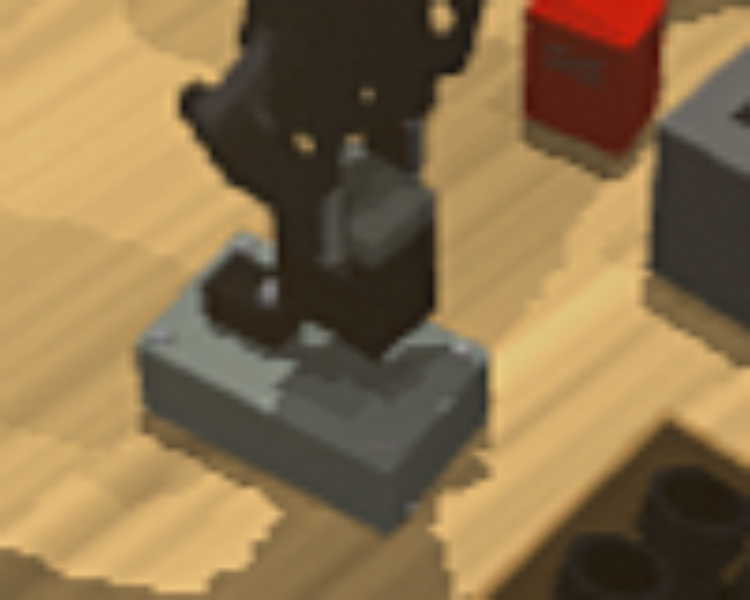

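The estimated roller travel is about 6 mm by geometry and about 7 mm by force (rise of about 3.7 N), past the click at 4.3 mm. I add 0.8 mm for margin, then lift off.

Request:
{"api": "drive_tool", "payload": {"deltas": [[0,0,0.0008,0,0.02],[0,0,0.0008,0,0.02],[0,0,0.0008,0,0.02]]}}

```text
time_s: 13.58
tool_pos: [470.1, 33.7, 116.1]
ee_rot: [0.0, -0.042, 0.999, -0.0]
wrist_force: [2.6, 0.3, 2.3]
gripper_width: 33.0
```

Request:
{"api": "drive_tool", "payload": {"deltas": [[0,0,-0.01,0,0.02],[0,0,-0.03,0,0.02],[0,0,-0.03,0,0.02]]}}

```text
time_s: 13.95
tool_pos: [469.5, 33.5, 146.8]
ee_rot: [-0.0, -0.041, 0.999, -0.0]
wrist_force: [0.2, -0.4, -3.0]
gripper_width: 33.0
```

```bash
python3 - <<'E'
from go import *
st(486.5,-276,100,1.571+0.032)
E
```

```text
delta mm [   8.7 -309.8   46.9] pos [469.5  33.5 146.8] jaw 1.654 F [ 0.2 -0.4 -3. ] w 33.0 t 13.95 j7 1.36
turn 0.05070138445853822
```

Request:
{"api": "drive_tool", "payload": {"deltas": [[0.001,-0.025,-0.01,0.01,0.02],[0.002,-0.075,-0.01,0.03,0.02],[0.004,-0.13,-0.01,0.05,0.02],[0.006,-0.185,-0.01,0.05,0.02],[0.008,-0.24,-0.01,0.05,0.02],[0.0087,-0.285,0,0.05,0.02],[0.0087,-0.31,0.025,0.05,0.02],[0.0087,-0.31,0.045,0.05,0.02]]}}

```text
time_s: 14.95
tool_pos: [485.1, -278.5, 98.9]
ee_rot: [-0.002, -0.014, 1.0, 0.0]
wrist_force: [0.5, 0.4, -0.9]
gripper_width: 33.1
```

Request:
{"api": "drive_tool", "payload": {"deltas": [[0,0,0,0,0.02],[0,0,0,0,0.02]]}}

```text
time_s: 15.2
tool_pos: [487.0, -275.4, 101.2]
ee_rot: [-0.0, -0.017, 1.0, 0.0]
wrist_force: [0.4, 0.5, -1.8]
gripper_width: 33.4
```

```bash
python3 - <<'E'
from go import *
from station import eyes
st(486.5,-276,49.5,1.571+0.032)
s=telemetry.sense();x,y,z=s["tool_pos"]
T=(486.5,-275,0.03)
for n in("wrist","top"):
  p=eyes.grab_frame(n)
  f=1.5 if n=="wrist" else 6
  im=cv2.resize(p["color"],None,fx=f,fy=f)
  for b in (box(-24,24,-17,17,z-42.1),box(-24,24,-17,17,z+17.9)):
    cv2.polylines(im,[np.round(proj(p,place(x,y,0.032,b))*f).astype(np.int32)],True,(255,0,255),1)
  for b in (box(-43,43,-103,103,32),box(-27,27,-25,25,7)):
    cv2.polylines(im,[np.round(proj(p,place(*T,b))*f).astype(np.int32)],True,(0,255,0),1)
  cv2.imwrite(f"pics/{n}6.png",im if n=="wrist" else im[1000:1600,1900:2700])
E
```

```text
delta mm [ 0.5 -0.6 51.7] pos [ 487.  -275.4  101.2] jaw 1.605 F [ 0.4  0.5 -1.8] w 33.4 t 15.2 j7 1.92
turn 0.0017472735842944953
```

View pics/wrist6.png

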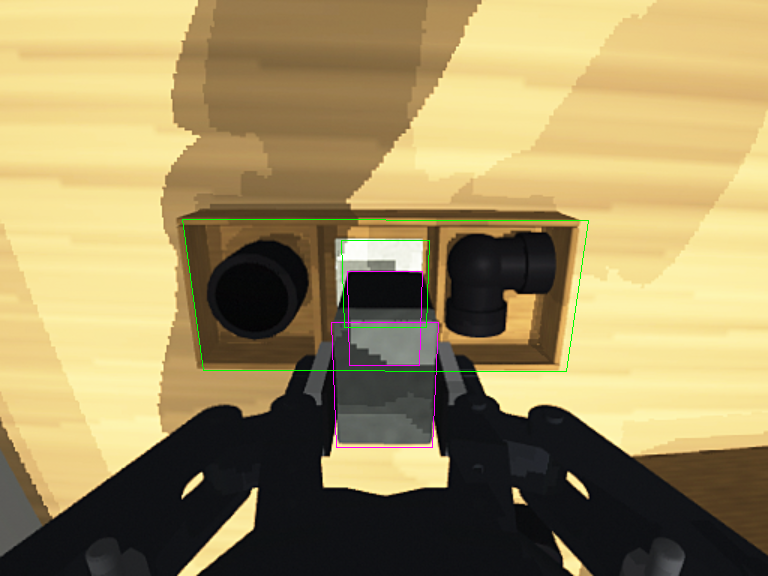

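View pics/top6.png

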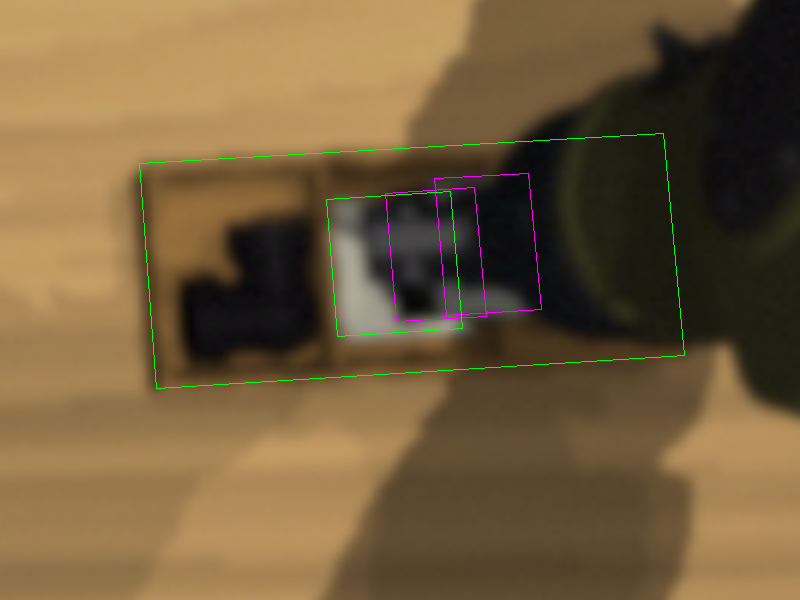

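The wrist view puts the liner about 3 mm further to −y than my overlay, with the pack's foot at about x = 487. I correct −2.5 mm and lower gently.

Request:
{"api": "drive_tool", "payload": {"deltas": [[0,-0.0025,0.015,0,0.02],[0,-0.0025,0.03,0,0.02],[0,-0.0025,0.042,0,0.02],[0,-0.0025,0.047,0,0.02],[0,-0.0025,0.049,0,0.02],[0,-0.0025,0.05,0,0.02],[0,-0.0025,0.05,0,0.02]]}}

```text
time_s: 16.18
tool_pos: [487.3, -278.5, 51.4]
ee_rot: [0.0, -0.017, 1.0, -0.0]
wrist_force: [-0.8, 0.2, -1.5]
gripper_width: 33.1
```

Request:
{"api": "drive_tool", "payload": {"deltas": [[0,0,0.001,0,0.02],[0,0,0.002,0,0.02],[0,0,0.0025,0,0.02],[0,0,0.0025,0,0.02]]}}

```text
time_s: 16.68
tool_pos: [487.3, -278.5, 49.6]
ee_rot: [0.0, -0.017, 1.0, -0.0]
wrist_force: [-2.1, 0.4, 7.7]
gripper_width: 32.9
```

Contact (+9 N). Release and retreat.

Request:
{"api": "drive_tool", "payload": {"deltas": [[0,0,-0.0005,0,0.034],[0,0,-0.0005,0,0.04],[0,0,-0.0005,0,0.055],[0,0,-0.0005,0,0.06],[0,0,-0.01,0,0.06],[0,0,-0.04,0,0.06],[0,0,-0.09,0,0.06],[0,0,-0.12,0,0.06]]}}

```text
time_s: 17.68
tool_pos: [487.8, -278.7, 171.6]
ee_rot: [0.001, -0.017, 1.0, -0.001]
wrist_force: [-0.3, -0.1, -0.1]
gripper_width: 59.9
```

Request:
{"api": "drive_tool", "payload": {"deltas": [[-0.01,0,-0.02,0,0.06],[-0.01,0,-0.02,0,0.06],[-0.01,0,-0.02,0,0.06],[-0.01,0,-0.02,0,0.06]]}}

```text
time_s: 18.18
tool_pos: [496.2, -277.9, 187.5]
ee_rot: [-0.001, -0.017, 1.0, 0.0]
wrist_force: [-0.1, -0.6, -0.1]
gripper_width: 60.3
```

```bash
python3 - <<'E'
from go import *
from station import eyes
st(486.5,-276,49.5)
T=(486.5,-277.5,0.03)
for n in("wrist","scene"):
  p=eyes.grab_frame(n)
  f=1.5 if n=="wrist" else 3
  im=cv2.resize(p["color"],None,fx=f,fy=f)
  for b in (box(-24,24,-17,17,67),box(-27,27,-25,25,7)):
    cv2.polylines(im,[np.round(proj(p,place(*T,b))*f).astype(np.int32)],True,(0,255,0),1)
  cv2.imwrite(f"pics/{n}7.png",im if n=="wrist" else im[400:1000,250:1050])
E
```

```text
delta mm [  9.4   2.1 138. ] pos [ 496.2 -277.9  187.5] jaw 1.604 F [-0.1 -0.6 -0.1] w 60.3 t 18.175 j7 1.94
```

View pics/wrist7.png

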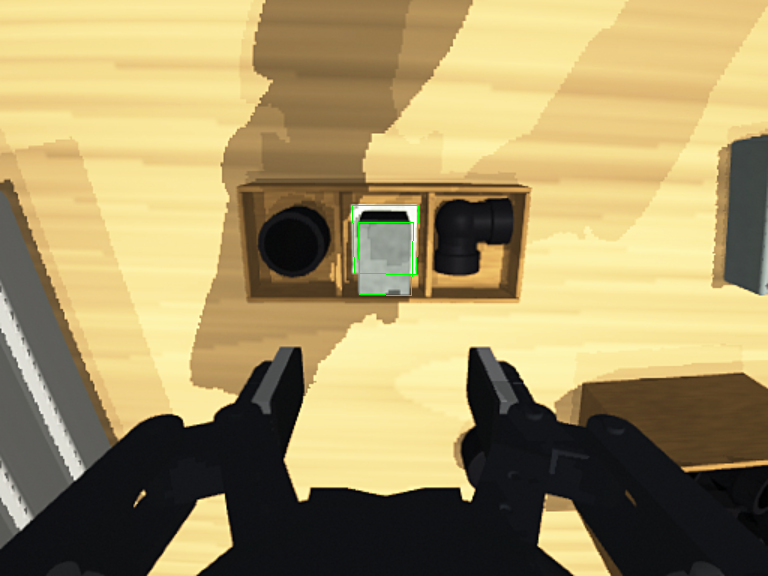

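View pics/scene7.png

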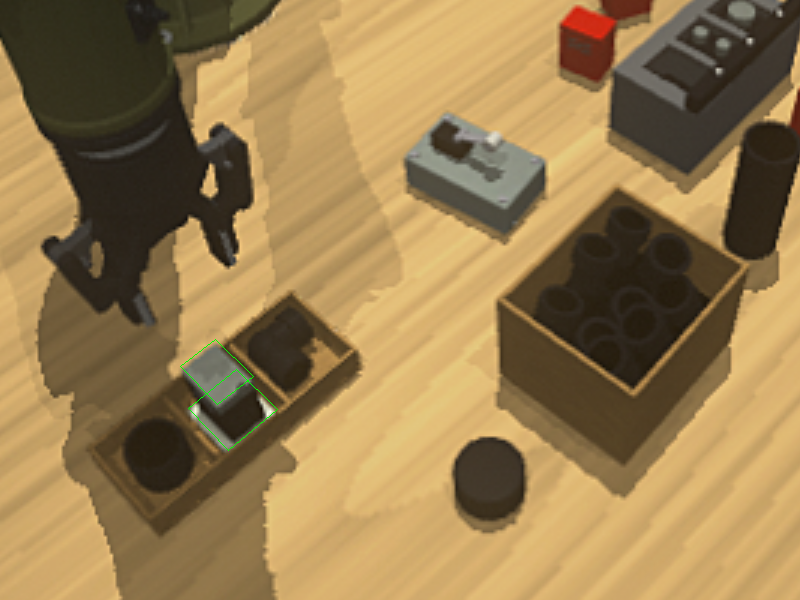

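The pack is upright on the liner, within about 2 mm of centre. The roller is up, the fittings are in place and the gripper is clear, so I'm handing in.

```bash
python3 -c "
from station import job_done
print(job_done())"
```

```text
the job is handed in; nothing more can be done
None
```

The flat-topped pack is out of the charger, tested on the roller lever, and standing upright and released in the empty tray cell. I handed the job in at about 18 s of the 56 s limit. It reports no verdict.

- **Unlatching:** the pack was in bay0 (charger y = −52). I pressed it about 5.6 mm, to the hard stop (15 N). The latch let go, and the wrist picture showed its top sprung up to about 108 mm.
- **Switch:** I pressed the pack's foot on the roller for over half a second, then lifted off. The lever angle and the click can't be read directly. Geometry put the roller about 7 mm down, and the force rise of about 4 N put it at about 7.5 mm. Both are past the 4.3 mm click and short of the 11 mm overtravel limit.
- **Placing:** I set the pack down until contact, a rise of about 9 N, then opened the fingers and backed off.

In the last wrist and scene pictures:
- The pack is upright on the liner, about 2 mm from its centre.
- The roller is back up and the gripper is clear.
- The coupling, elbow and pipe have not visibly moved. The other two packs still looked seated, though the scene crop shows them only partly.

One disagreement: the first top-camera estimate of the liner was about 3 mm off in y from the wrist view. I moved 2.5 mm towards the wrist reading before lowering the pack.

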